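Hang the torque T-key on the bolted hook rack

TASK

The T-handled key with the square head was left standing in the clamp block: hang it on the one free hook of the rack, between its neighbours, and lock it in. To do so, first slide the free hook's bolt fully back, then hang the key so that its shaft is in the fork's slot and its cross handle lies flat across both prongs, and finally push the bolt fully home again. Keep the key upright and do not knock the tools that hang beside it.

Things in the scene. Friction and masses are not known exactly. Their poses are not given: they have to be found in the camera images.
- key_head (a point): Centre of the key's square grey head, 26x26 mm, 36 mm tall, on the middle of a black cross handle (84 mm long on the key's y, 16 wide, 16 tall; underside 34 mm below this point). A 10 mm round shaft goes 130 mm down from the underside. 0.13 to 0.25 kg. Stands upright, leaning a little, 35 mm deep in the clamp block's 13 mm hole: pull straight up. Handle within 0.8 rad of the world's y.
- key: The same key; origin at the middle of the cross handle's underside, z up along the shaft, y along the handle.
- clamp_block: Fixed aluminium block 70x70 mm on a steel base plate 110x90 mm; origin on the bench under its centre, z up; its top with the socket in the middle is 50 mm above the bench.
- rack: Fixed rack, 430 mm wide: a rail along y on two posts, top 160 mm above the bench. Origin on the bench under the middle of the rail's front face; -x points to the robot's side, z up. Four hooks at y = -145.5, -48.5, 48.5, 145.5 mm; the free one is one of the inner two, a tool hangs on each of the others (their bolts are shut and do not move).
- hook_seat (a point): The free hook: two level prongs along this frame's -x, z up, y to the left along the rail. Point: mid-slot at the prongs' top (z 160 mm), where the middle of the handle's underside should rest. Slot 18 mm wide, open in front and above; prongs 16 mm wide each, from x = -38 (tips) to 34 mm (rail face; rail top level with prongs). Lips 8 mm tall on the tips (x -38 to -32): pass over them.
- bolt (a joint): Slide of the free hook's bolt, m: 0 = home (its 10 mm rod bars the slot's mouth 50 mm in front of hook_seat, 6 mm below the prongs' top), 0.034 = fully back, mouth free; grows along hook_seat's +y. Friction 1.2 N, stays where left, starts at 0 to 0.004. Its guide (y 12 to 44) and keeper (y -12 to -18 mm) lie at x -60 to -38 of hook_seat and reach 2 mm above the prongs.
- bolt_knob (a point): The bolt's upright knob, black, 14 mm thick: point on its axis 14 mm above the prongs' top; its top is 26 mm above the prongs' top. Moves with the bolt; at bolt = 0 it is 50 mm in front of hook_seat (-x) and 28 mm to the left (+y). A shut gripper from above can push it sideways.
- t_plain: Neighbour: plain T-key without head, shaft 135 mm, hanging loose on another hook. For all three neighbours: origin at the middle of the cross handle's underside, z up, handle 84 mm long on y, 16 mm wide and tall; 13 mm is left between handles on hooks side by side; which hangs where varies.
- t_round: Neighbour: T-key with a low round head (26 mm wide, top 34 mm above the handle's underside), shaft 120 mm, hanging loose.
- t_socket: Neighbour: T-key without head, with a thick 16 mm socket at the end of its shaft (115 mm long in all), hanging loose.
Things that resemble listed ones, but are neither listed nor needed, are in the scene too. Leave any blue or yellow look-alike of the key alone.

How it is judged:
By the outcome, as a careful person would: the job done as asked, in the order asked, and still so for the second after the job is handed in, with the robot touching nothing.
It also fails if it takes over 72 s, if anything falls off the work surface, if the arm or the gripper's body presses on something with over 40 N, if the wrist force passes 120 N, or if a joint passes its speed limit or range.

ROBOT

A 6-joint arm with a two-finger parallel gripper is mounted at the origin on a cart in front of the work surface, level with it; the furniture and walls round the work are solid. World frame = base frame: x ahead of the robot, y to its left, z up, the work surface at z = 0. Lengths are in m, angles in rad, forces in N, time in s.
With the tool pointing down it reaches from about 0.325 to 0.9 m from the base axis. Payload 6.1 kg.
Tool frame: the origin (TCP) lies midway between the tips of the shut fingers; the grasp point (between the pads) lies 19 mm behind it; z points along the fingers, y is the line along which they close (so a half turn about z gives the same grasp; the last joint's range is limited). The gripper opens to 85 mm and grips with 20 to 120 N. Pads are 22 mm wide; open, the fingers measure 114 mm over their backs; the gripper's body (76 mm by 85 mm) begins 54 mm behind the grasp point. The pads swing forward as they close: fully open they stand 13 mm farther back than shut.
Start: joints at [-0.126, 0.22, 1.526, -0, 1.395, -0.126], TCP at [0.625, -0, 0.231] pointing down, gripper open.
Joint ranges: [-2.98, 2.98], [-0.91, 2.08], [0.09, 2.57], [-1.24, 4.39], [0.2, 2.65], [-2.68, 2.68]. Speed limits (rad/s): [2.57, 2.57, 3.01, 3.14, 3.14, 3.14].

INTERFACE

Orientations are given as [roll, pitch, yaw] about the fixed x, y, z axes, in that order (R = Rz(yaw) Ry(pitch) Rx(roll)).
In Python, from plant import movep, move_l, set_joints, gripper_to, hold, inverse_kinematics, observe, get_image, get_calibration, Unreachable, job_done gives the robot as it stands. Calls block until the motion is done:
- movep(position, orientation): joint-space move of the TCP to a pose.
- move_l(position, feed=0.15, rotation=None, max_force=None): straight line of the TCP; rotation=None keeps the orientation; feed is the mean speed in m/s. With max_force (N) it stops when the force on the tool has changed by that much, and returns True; else False.
- set_joints(angles): joint-space move.
- gripper_to(opening, f_grip=None): finger opening in m; f_grip is the grip in N (None keeps the last); returns when the fingers have stopped.
- hold(seconds).
- inverse_kinematics(position, orientation): joint angles nearest the present ones, or None.
- observe(): the state.
- get_image(name): name is "scene" or "side" or "wrist"; returns (picture, depth): 420x560x3 uint8, red, green, blue; 420x560 float32, m along the optical axis (not along the pixel's ray), 0 where there is no reading.
- get_calibration(name): a dict with "intrinsics" (3x3 intrinsics, pixels), "world_from_camera" (4x4, takes a point from camera to world coordinates). Camera axes: x right, y down, z forward; pixel columns grow to the right and rows downward; lengths in m; the calibration is good to about 2 mm. A picture is of the moment at which its call begins: read the wrist's pose just before it. get_calibration takes no time and is no camera call; for the wrist camera it gives the pose at the moment of the call.
A pose or a line that the arm cannot do raises Unreachable and nothing moves.
- job_done(): hands the job in; it is judged then, once.
The state is a dict: "time_s": time; "q": joint angles; "joint_velocities": joint speeds; "joint_torque": joint torques, N m; "eef_pos": TCP position; "tcp_rot": TCP orientation; "ft_force": force on the tool from outside, world axes, zero at the start; "torque": the same for the moment, N m; "opening": finger opening in m; "grasp_force": force on a finger pad.
Only numpy, scipy, OpenCV 4.12 (cv2) and the standard library are available. Lean on these libraries where they do the work, as an engineer would, in place of code of your own. Each camera call takes 0.05 s, during which the arm holds its last target. There are 200 camera calls.

## Working session

There is one attempt and no reset: what is moved stays moved. The work goes in short steps, each a Python script; the robot and the scene stay as the last script left them, time stands still between calls to the robot, and variables do not carry over. Pictures are saved under pics/ and viewed, at most 10 in all, crops included, and the job is handed in when it is done.

```bash
ls; mkdir -p pics
cat > h.py <<'E'
import numpy as np, cv2
from plant import *
def snap(n, f):
    c=get_calibration(n); im,d=get_image(n); np.savez('pics/'+f+'.npz',im=im,d=d,K=c['intrinsics'],T=c['world_from_camera'])
    cv2.imwrite('pics/'+f+'.png',im[:,:,::-1]); return im,d,np.array(c['intrinsics']),np.array(c['world_from_camera'])
def cloud(d,K,T):
    v,u=np.mgrid[:d.shape[0],:d.shape[1]]
    p=np.stack([(u-K[0,2])/K[0,0]*d,(v-K[1,2])/K[1,1]*d,d],-1)
    P=p@T[:3,:3].T+T[:3,3]; P[d<=0]=np.nan; return P
def load(f):
    z=np.load('pics/'+f+'.npz'); return z['im'],z['d'],z['K'],z['T']
E
python3 - <<'E'
from h import *
a=[snap(n,n+'0') for n in ('scene','side')]
cv2.imwrite('pics/both.png',cv2.resize(np.vstack([x[0] for x in a])[:,:,::-1],None,fx=.71,fy=.71))
print(observe()['time_s'],[x[3].round(3).tolist() for x in a])
E
```

```text
pics
0.1 [[[0.895, -0.266, 0.359, 0.109], [-0.446, -0.502, 0.741, -0.949], [-0.017, -0.823, -0.567, 0.807], [0.0, 0.0, 0.0, 1.0]], [[-0.993, -0.077, 0.087, 0.393], [-0.116, 0.611, -0.783, 1.041], [0.007, -0.788, -0.616, 1.016], [0.0, 0.0, 0.0, 1.0]]]
```

View pics/scene0.png

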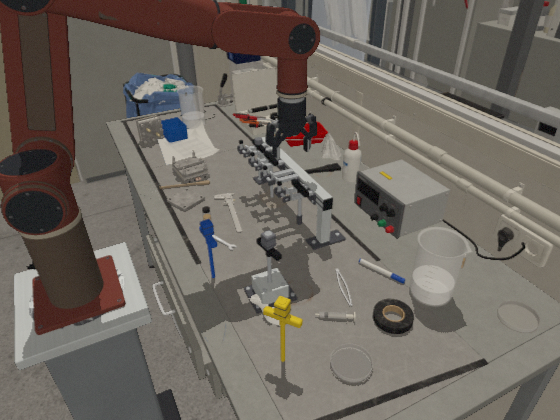

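View pics/side0.png

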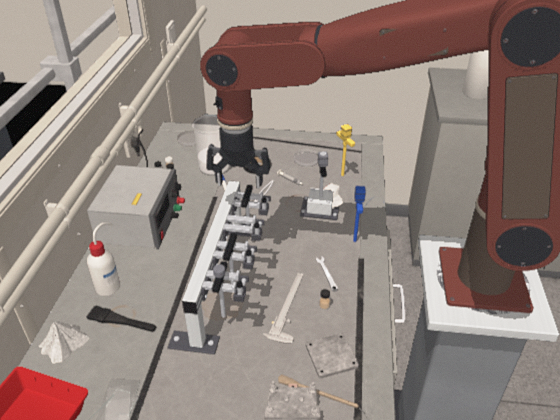

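The key with the square grey head, standing in the clamp block, is at scene (268,238) / side (323,158). The look-alikes are yellow (scene 283,320; side 345,140) and blue (scene 208,240; side 360,200). The rack runs along scene (245,145)–(325,200). An enlarged crop of both will confirm this.

Run:
```python
from h import *
S=load('scene0');D=load('side0')
f=lambda I,r,s:cv2.resize(I[0][r[1]:r[3],r[0]:r[2],::-1],s,interpolation=cv2.INTER_CUBIC)
top=np.hstack([f(S,(225,130,345,250),(400,400)),f(D,(180,170,300,290),(400,400))])
bot=np.hstack([f(S,(235,220,315,260),(400,200)),f(D,(290,145,370,185),(400,200))])
cv2.imwrite('pics/crop1.png',np.vstack([top,bot]))
for n,I,pts in(('sc',S,[(268,238),(270,247),(270,280),(325,190),(282,157)]),('sd',D,[(323,158),(323,172),(320,205),(195,292),(237,185)])):
    P=cloud(*I[1:])
    for u,v in pts: print(n,u,v,P[v,u].round(4))
    # heights cloud near rack top
    m=(abs(P[...,2]-.16)<.004)&(P[...,0]>.4)&(P[...,0]<.9)&(abs(P[...,1])<.5)
    q=P[m]; print(len(q),q.min(0),q.max(0))
```

```text
sc 268 238 [ 0.4286 -0.2519  0.1966]
sc 270 247 [ 0.4338 -0.25    0.1669]
sc 270 280 [ 0.4344 -0.2429  0.0566]
sc 325 190 [ 0.6799 -0.0933  0.1612]
sc 282 157 [0.665  0.1379 0.16  ]
1717 [ 0.42049622 -0.46868432  0.15600324] [0.85043324 0.3023387  0.16399856]
sd 323 158 [ 0.434  -0.225   0.1884]
sd 323 172 [ 0.4308 -0.1956  0.1621]
sd 320 205 [ 0.4341 -0.2024  0.0411]
sd 195 292 [0.6706 0.2766 0.1586]
sd 237 185 [ 0.6554 -0.1154  0.1553]
2791 [ 0.42435484 -0.47583307  0.15600569] [0.85442105 0.30623984 0.16397812]
```

View pics/crop1.png

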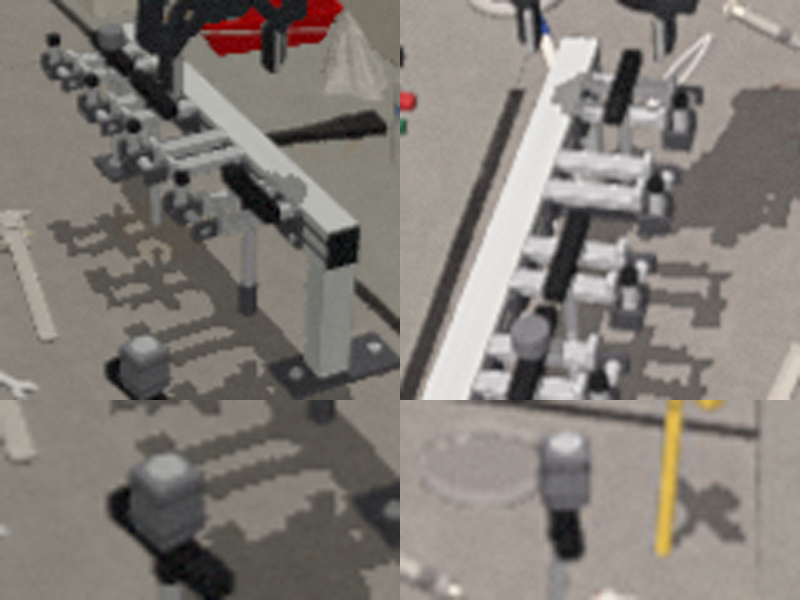

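The crops confirm two things. The target is the grey square-headed key (bottom row), with its black handle standing in the clamp. The free hook is the empty prong pair at scene ~(285,175) / side ~(240,225), the second from the robot's right end (rack y = -48.5). Next I'll fit the rail and move the wrist camera over that hook.

```bash
cat >> h.py <<'E'
def rackfit(I):
    P=cloud(*I[1:]); m=(I[0].min(-1)>150)&(abs(P[...,2]-.16)<.006)&(P[...,0]>.55)&(P[...,0]<.8)&(abs(P[...,1])<.35)
    m=cv2.morphologyEx(m.astype(np.uint8),cv2.MORPH_OPEN,np.ones((3,3)))
    n,l,s,_=cv2.connectedComponentsWithStats(m); k=1+np.argmax(s[1:,4]); q=P[l==k]
    return q
E
python3 - <<'E'
from h import *
for f in('scene0','side0'):
    q=rackfit(load(f)); print(f,len(q),cv2.minAreaRect(q[:,:2].astype(np.float32)),q[:,2].mean(), q.min(0),q.max(0))
w=get_calibration('wrist');o=observe();print(w['world_from_camera'].round(3),o['tcp_rot'],o['eef_pos'])
E
```

```text
scene0 331 ((0.6630342602729797, 0.07289844751358032), (0.2263452410697937, 0.046407680958509445), 88.25938415527344) 0.16088810165849227 [ 0.63807952 -0.0406118   0.15714051] [0.68722046 0.18554052 0.16445524]
side0 1927 ((0.6375055909156799, 0.08792012929916382), (0.43306559324264526, 0.1004774197936058), 88.61029815673828) 0.15811723836823602 [ 0.58670026 -0.12910766  0.15407663] [0.69269838 0.30326643 0.16450918]
[[ 1.     0.001 -0.001  0.625]
 [ 0.    -0.963 -0.271  0.069]
 [-0.001  0.271 -0.963  0.375]
 [ 0.     0.     0.     1.   ]] [-3.13989468e+00 -2.40370494e-04  1.57081008e+00] [6.24482537e-01 6.28602320e-05 2.30298881e-01]
```

Run:
```python
from h import *
movep([.585,.045,.31],[np.pi,0,np.pi/2])
I=snap('wrist','w1'); print(I[2],I[3].round(3),observe()['time_s'])
P=cloud(*load('scene0')[1:]); im=load('scene0')[0]
h=cv2.cvtColor(im,cv2.COLOR_RGB2HSV)
for n,a,b in(('blue',105,125),('yellow',20,32)):
    m=(h[...,0]>a)&(h[...,0]<b)&(h[...,1]>140)&(P[...,2]>.03)&(P[...,2]<.3)&(P[...,0]<.55)&(P[...,1]<.1); print(n,np.nanpercentile(P[m],[2,50,98],axis=0).round(3))
```

```text
[[318.12116961   0.         279.55725695]
 [  0.         318.12116961 212.68688838]
 [  0.           0.           1.        ]] [[ 1.     0.001  0.003  0.585]
 [ 0.001 -0.962 -0.271  0.114]
 [ 0.003  0.271 -0.962  0.456]
 [ 0.     0.     0.     1.   ]] 0.6333
blue [[ 0.316 -0.151  0.037]
 [ 0.328 -0.119  0.15 ]
 [ 0.34  -0.103  0.184]]
yellow [[ 0.35  -0.458  0.043]
 [ 0.373 -0.428  0.147]
 [ 0.398 -0.396  0.184]]
```

View pics/w1.png

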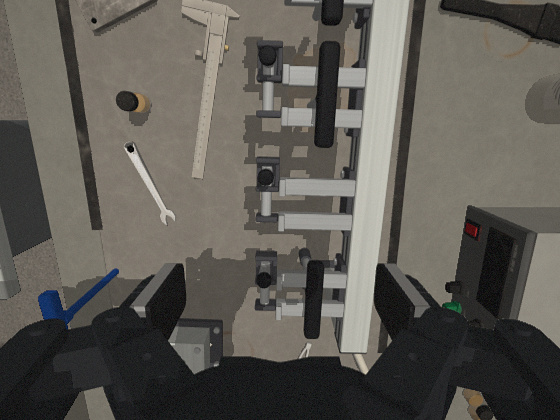

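The wrist view shows the free hook. Its prongs are at (280-355, 187) and (280-350, 221), the bolt knob is at (265,176), and the rail's front edge is at u≈350-365. I'll now cast these onto z=0.16.

```bash
cat >> h.py <<'E'
def ray(u,v,K,T,z):
    d=T[:3,:3]@np.array([(u-K[0,2])/K[0,0],(v-K[1,2])/K[1,1],1.]); return T[:3,3]+d*(z-T[2,3])/d[2]
E
python3 - <<'E'
from h import *
im,d,K,T=load('w1'); g=im.min(-1).astype(int); P=cloud(d,K,T)
# rail: bright wide run per row
L=[];R=[]
for v in range(60,260,10):
    r=(g[v]>150)&(np.abs(P[v,:,2]-.16)<.02); u=np.where(r[335:430])[0]+335
    if len(u): R.append(ray(u.max()+.5,v,K,T,.16)[:2])
R=np.array(R);c=np.polyfit(R[:,1],R[:,0],1); print('rail back edge: x=',c,np.abs(np.polyval(c,R[:,1])-R[:,0]).max())
for u in (295,310,325,340):
    col=g[165:245,u]; on=np.where(col>130)[0]+165; runs=np.split(on,np.where(np.diff(on)>1)[0]+1)
    print(u,[(r[0],r[-1],ray(u,r[0]-.5,K,T,.16)[:2].round(4),ray(u,r[-1]+.5,K,T,.16)[:2].round(4)) for r in runs if len(r)>4])
for v in(186,220,204): print(v,g[v,255:380:3].tolist())
print('z prong',P[187,300:340:8,2],'rail',P[200,370,2])
for box in((255,165,280,190),):
    m=np.zeros_like(g);m[box[1]:box[3],box[0]:box[2]]=1; m=(m>0)&(P[...,2]>.178); q=P[m]; vv,uu=np.nonzero(m); print('knob',m.sum(),q.mean(0),q.max(0),q.min(0),uu.mean(),vv.mean(),ray(uu.mean(),vv.mean(),K,T,.186))
# dark handle of neighbours: points at z>.168
m=(P[...,2]>.168)&(P[...,2]<.184)&(im.max(-1)<70)&(P[...,0]>.57)&(P[...,0]<.66); m[260:]&=False
n,l,s,cc=cv2.connectedComponentsWithStats(m.astype(np.uint8))
for k in range(1,n):
    if s[k,4]>150: print(cv2.minAreaRect(P[l==k][:,:2].astype(np.float32)))
E
```

```text
rail back edge: x= [0.02821534 0.68532129] 0.0011527667119228813
295 [(np.int64(179), np.int64(194), array([0.6006, 0.0643]), array([0.6008, 0.0489])), (np.int64(214), np.int64(228), array([0.6011, 0.0301]), array([0.6013, 0.0148]))]
310 [(np.int64(179), np.int64(194), array([0.6147, 0.0643]), array([0.6151, 0.0489])), (np.int64(214), np.int64(228), array([0.6156, 0.0301]), array([0.616 , 0.0148]))]
325 [(np.int64(180), np.int64(195), array([0.6288, 0.0633]), array([0.6294, 0.048 ])), (np.int64(215), np.int64(228), array([0.6302, 0.0291]), array([0.6307, 0.0148]))]
340 [(np.int64(180), np.int64(195), array([0.6429, 0.0634]), array([0.6437, 0.048 ])), (np.int64(215), np.int64(229), array([0.6447, 0.0291]), array([0.6455, 0.0138]))]
186 [88, 38, 39, 36, 56, 74, 43, 51, 102, 158, 129, 159, 158, 158, 157, 162, 158, 158, 159, 157, 160, 157, 159, 154, 156, 157, 157, 157, 157, 159, 159, 158, 156, 156, 171, 180, 183, 186, 177, 181, 184, 183]
220 [81, 70, 73, 72, 72, 70, 68, 61, 151, 158, 159, 157, 158, 157, 158, 156, 157, 157, 156, 158, 153, 156, 159, 158, 156, 156, 156, 154, 156, 155, 155, 158, 159, 180, 180, 181, 178, 175, 180, 183, 179, 182]
204 [76, 77, 94, 154, 157, 127, 73, 75, 77, 74, 75, 73, 76, 77, 75, 75, 75, 76, 77, 73, 70, 74, 79, 77, 77, 71, 110, 116, 107, 37, 29, 75, 66, 136, 182, 181, 184, 176, 179, 178, 179, 183]
z prong [0.16188998 0.16238369 0.16267874 0.16255687 0.16137759] rail 0.16275350717190834
knob 216 [0.57383457 0.07038458 0.18755538] [0.58042502 0.07673199 0.19013715] [0.56672833 0.0630835  0.18084232] 265.2361111111111 176.77314814814815 [0.57376848 0.07013569 0.186     ]
((0.6270569562911987, 0.19911839067935944), (0.016837013885378838, 0.016251100227236748), 86.97462463378906)
((0.6254733800888062, 0.13574931025505066), (0.08303790539503098, 0.01626889780163765), 88.49832153320312)
```

```bash
cat >> h.py <<'E'
YAW=-.026; SX,SY=.6235,.0388
def rk(x,y,z): # rack-local (hook_seat) to world
    c,s=np.cos(YAW),np.sin(YAW); return [SX+c*x-s*y,SY+s*x+c*y,.160+z]
DOWN=[np.pi,0,np.pi/2+YAW]
E
python3 - <<'E'
from h import *
gripper_to(0)
movep(rk(-.053,.002,.06),DOWN)
print(move_l(rk(-.053,.002,.012),feed=.1,max_force=15))
print(move_l(rk(-.053,.056,.012),feed=.05,max_force=10)); o=observe(); print(o['eef_pos'],o['ft_force'],o['time_s'])
move_l(rk(-.053,.045,.012)); move_l(rk(-.053,.03,.15),feed=.25)
I=snap('wrist','w2'); im,d,K,T=I; P=cloud(d,K,T)
m=(P[...,2]>.176)&(im.max(-1)<75)&(P[...,0]>.56)&(P[...,0]<.59)&(P[...,1]>.05)&(P[...,1]<.13)
vv,uu=np.nonzero(m); print(m.sum(), ray(uu.mean(),vv.mean(),K,T,.186), rk(-.05,.062,.026))
E
```

```text
False
True
[0.57195463 0.08453074 0.17218234] [ 1.10084136 -4.19303993  3.36970103] 3.3083
17152 [ 0.57983333 -0.08465951  0.186     ] [np.float64(0.5751287174354601), np.float64(0.10207889871877857), 0.186]
```

Run:
```python
from h import *
im,d,K,T=load('w2'); P=cloud(d,K,T); 
m=(P[...,2]>.176)&(P[...,2]<.195)&(im.max(-1)<75)&(P[...,0]>.56)&(P[...,0]<.59)&(P[...,1]>.05)&(P[...,1]<.13)&(d>.15); m[300:]=False
vv,uu=np.nonzero(m); print('knob',m.sum(), ray(uu.mean(),vv.mean(),K,T,.186))
gripper_to(.085)
movep([.50,-.1,.36],[np.pi,0,np.pi/2]); movep([.43,-.225,.36],[np.pi,0,np.pi/2])
snap('wrist','w3')
a=cv2.imread('pics/w3.png'); b=cv2.imread('pics/w2.png'); cv2.imwrite('pics/v3.png',np.hstack([a,b])[:, :][::1] if 0 else cv2.resize(np.hstack([a[60:360,130:430],b[60:360,130:430]]),(800,400)))
print(observe()['time_s'])
```

```text
knob 213 [0.57458451 0.10280616 0.186     ]
6.5583
```

View pics/v3.png

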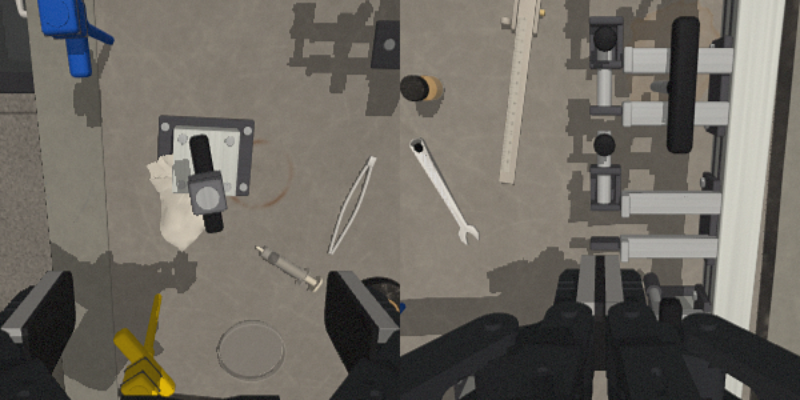

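Run:
```python
from h import *
im,d,K,T=load('w3'); P=cloud(d,K,T); near=np.hypot(P[...,0]-.43,P[...,1]+.235)<.07; near[300:]=False
def rep(n,m,z):
    k,l,s,_=cv2.connectedComponentsWithStats(m.astype(np.uint8)); m=l==1+np.argmax(s[1:,4])
    q=P[m]; vv,uu=np.nonzero(m); X=np.array([ray(a,b,K,T,z)[:2] for a,b in zip(uu,vv)],np.float32)
    print(n,m.sum(),'z',np.percentile(q[:,2],[5,50,95]).round(4),cv2.minAreaRect(X),cv2.minAreaRect(q[:,:2].astype(np.float32)))
rep('headtop',near&(P[...,2]>.19),.197)
rep('handle',near&(P[...,2]>.148)&(im.max(-1)<60),.161)
rep('block',(np.hypot(P[...,0]-.43,P[...,1]+.225)<.09)&(P[...,2]>.044)&(P[...,2]<.058)&(im.min(-1)>110),.05)
# head-top plane slope
m=near&(P[...,2]>.19); q=P[m]; A=np.c_[q[:,:2]-q[:,:2].mean(0),np.ones(len(q))]; print('slope',np.linalg.lstsq(A,q[:,2],rcond=None)[0])
m=near&(P[...,2]>.148)&(im.max(-1)<60); q=P[m]; print('handle z vs y',np.polyfit(q[:,1],q[:,2],1))
# shaft direction in fixed cams: key axis via shaft pixels points
for f in('scene0','side0'):
    I=load(f); P2=cloud(*I[1:])
    for a,b in((.07,.10),(.10,.13),(.185,.2)):
        m=(np.hypot(P2[...,0]-.43,P2[...,1]+.23)<.03)&(P2[...,2]>a)&(P2[...,2]<b); print(f,a,m.sum(),P2[m].mean(0).round(4) if m.any() else '')
```

```text
headtop 1512 z [0.3775 0.3914 0.4058] ((0.5648130774497986, -0.31769323348999023), (0.0659380778670311, 0.04248455911874771), 0.03936461731791496) ((0.47519877552986145, -0.22047026455402374), (0.020724661648273468, 0.014289594255387783), 49.212646484375)
handle 787 z [0.3762 0.3883 0.4048] ((0.29689350724220276, -0.3368893265724182), (0.04326566308736801, 0.04744943231344223), 0.039362743496894836) ((0.38864827156066895, -0.22238752245903015), (0.002274473197758198, 0.019847288727760315), 4.190422058105469)
block 1483 z [0.0506 0.0522 0.0545] ((0.43676483631134033, -0.23613989353179932), (0.07061919569969177, 0.07030323147773743), 87.14437103271484) ((0.43667933344841003, -0.2361680120229721), (0.06997622549533844, 0.07007336616516113), 87.28466796875)
slope [-0.0344201   7.23368334  0.35568825]
handle z vs y [2.10620542 0.80204697]
scene0 0.07 38 [ 0.4326 -0.2399  0.0854]
scene0 0.1 37 [ 0.4332 -0.2403  0.1156]
scene0 0.185 129 [ 0.4328 -0.2419  0.1945]
side0 0.07 32 [ 0.4362 -0.2312  0.0838]
side0 0.1 18 [ 0.4368 -0.2311  0.1116]
side0 0.185 76 [ 0.4361 -0.2289  0.1934]
```

Run:
```python
from h import *
im,d,K,T=load('w3'); P=cloud(d,K,T); near=(np.hypot(P[...,0]-.43,P[...,1]+.235)<.07)&(P[...,2]<.23)
def rep(n,m,z):
    k,l,s,_=cv2.connectedComponentsWithStats(m.astype(np.uint8)); m=l==1+np.argmax(s[1:,4])
    q=P[m]; vv,uu=np.nonzero(m); X=np.array([ray(a,b,K,T,z)[:2] for a,b in zip(uu,vv)],np.float32)
    print(n,m.sum(),'z',np.percentile(q[:,2],[5,50,95]).round(4),cv2.minAreaRect(X))
    A=np.c_[q[:,:2]-q[:,:2].mean(0),np.ones(len(q))]; print('slope',np.linalg.lstsq(A,q[:,2],rcond=None)[0])
    return X
rep('headtop',near&(P[...,2]>.193),.197)
X=rep('handle',near&(P[...,2]>.148)&(P[...,2]<.185)&(im.max(-1)<60),.161)
m=near&(P[...,2]>.148)&(P[...,2]<.175)&(im.max(-1)<60); v,u=np.nonzero(m); X=np.array([ray(a,b,K,T,.161)[:2] for a,b in zip(u,v)],np.float32)
print('whole handle',cv2.minAreaRect(X),X[X[:,1].argmin()],X[X[:,1].argmax()],'zslope',np.polyfit(P[m][:,1],P[m][:,2],1))
```

```text
headtop 660 z [0.1963 0.1992 0.2009] ((0.43647852540016174, -0.2355094701051712), (0.025865059345960617, 0.026973886415362358), 9.934417724609375)
slope [ 0.00541196 -0.05043055  0.19900406]
handle 391 z [0.1603 0.1627 0.1646] ((0.4320807158946991, -0.21013668179512024), (0.015170634724199772, 0.031244348734617233), 10.008359909057617)
slope [ 0.01155583 -0.0519716   0.16272884]
whole handle ((0.43664732575416565, -0.23562584817409515), (0.015191289596259594, 0.08306699246168137), 10.298613548278809) [ 0.43847415 -0.27706495] [ 0.43258727 -0.1942481 ] zslope [-0.00134353  0.16238442]
```

Run:
```python
from h import *
O=[np.pi,0,np.pi/2+.178]; x,y=.4365,-.2357
movep([x,y,.25],O); print(move_l([x,y,.167],feed=.1,max_force=10))
print(gripper_to(.015,f_grip=60)); hold(.3); o=observe(); print(o['opening'],o['grasp_force'],o['eef_pos'],o['ft_force'])
print(move_l([x,y,.235],feed=.06,max_force=25)); o=observe(); print(o['opening'],o['eef_pos'],o['ft_force'])
movep(rk(-.13,0,.075),DOWN); hold(.3)
o=observe();print(o['time_s'],o['opening'],o['eef_pos'],o['ft_force'],o['torque'])
for n in('scene','side'): snap(n,n+'1')
a=cv2.imread('pics/scene1.png');b=cv2.imread('pics/side1.png')
cv2.imwrite('pics/v4.png',cv2.resize(np.hstack([a[100:300,160:360],b[100:300,180:380]]),(800,400)))
```

```text
False
False
0.024932282752233366 59.50039565563202 [ 0.43671946 -0.23584857  0.16736892] [0.26891844 0.3569074  3.93299066]
False
0.025437876693909216 [ 0.43624657 -0.23550623  0.23442961] [-0.19578289  0.16055498 -1.173768  ]
11.6083 0.02536843515642879 [0.49362923 0.04129671 0.2349747 ] [ 3.71485847e-02  3.11246739e-04 -1.27754929e+00] [ 0.02557296 -0.00639563 -0.02446123]
```

View pics/v4.png

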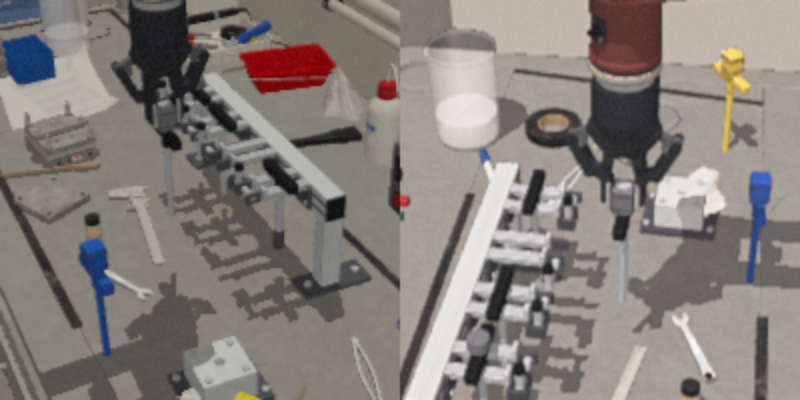

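The key is held upright in the gripper at (165,150) in the scene crop and (622,230) in the side crop, clear of the rack. I'll measure the shaft position and the lean by intersecting the two cameras' shaft rays.

Run:
```python
from h import *
# shaft axis line per view -> plane through the camera; intersect the planes at heights
pl=[]
for f in('scene1','side1'):
    im,d,K,T=load(f); P=cloud(d,K,T)
    m=(np.hypot(P[...,0]-.4936,P[...,1]-.0413)<.03)&(P[...,2]>.085)&(P[...,2]<.185)
    cs=[]
    for v in np.unique(np.nonzero(m)[0]):
        u=np.nonzero(m[v])[0]
        if 2<=len(u)<=9: cs.append((u.mean(),v))
    cs=np.array(cs); c=np.polyfit(cs[:,1],cs[:,0],1); r=cs[:,0]-np.polyval(c,cs[:,1]); k=abs(r)<1; c=np.polyfit(cs[k,1],cs[k,0],1); print(f,len(cs),k.sum(),c,P[m].mean(0))
    v=np.array([cs[:,1].min(),cs[:,1].max()]); D=[T[:3,:3]@np.array([(np.polyval(c,b)-K[0,2])/K[0,0],(b-K[1,2])/K[1,1],1]) for b in v]
    n=np.cross(*D); n/=np.linalg.norm(n); pl.append((n,n@T[:3,3]))
for z in(.1,.21): print(z,np.linalg.solve([n[:2] for n,_ in pl],[k-n[2]*z for n,k in pl]))
```

```text
scene1 30 30 [6.52947720e-02 2.31647423e+02] [0.49064707 0.0373779  0.13726878]
side1 30 30 [-5.56173526e-04  2.90647646e+02] [0.49332061 0.04572011 0.13445403]
0.1 [0.49315203 0.04396396]
0.21 [0.49415251 0.04593248]
```

Run:
```python
from h import *
def st(): o=observe(); print(round(o['time_s'],2),o['eef_pos'].round(4) if hasattr(o['eef_pos'],'round') else o['eef_pos'],np.round(o['ft_force'],2),round(o['opening'],4))
print(move_l(rk(-.11,0,.038),feed=.12,max_force=8)); st()
b=move_l(rk(0,0,.038),feed=.06,max_force=6); print(b,rk(0,0,.038)); st()
if not b: print(move_l(rk(0,0,.016),feed=.03,max_force=5)); st()
snap('side','side2'); snap('scene','scene2')
a=cv2.imread('pics/scene2.png');b=cv2.imread('pics/side2.png')
cv2.imwrite('pics/v5.png',cv2.resize(np.hstack([a[110:230,220:340],b[160:280,180:300]]),(800,400),interpolation=cv2.INTER_CUBIC))
```

```text
False
12.21 [0.5133 0.0417 0.1977] [ 0.49 -0.33 -0.82] 0.025
False [np.float64(0.6235), np.float64(0.0388), 0.198]
14.19 [0.6233 0.0388 0.1981] [-0.07  0.45 -1.84] 0.0249
True
14.73 [0.6236 0.0388 0.1825] [ 0.23 -0.16  4.26] 0.0253
```

View pics/v5.png

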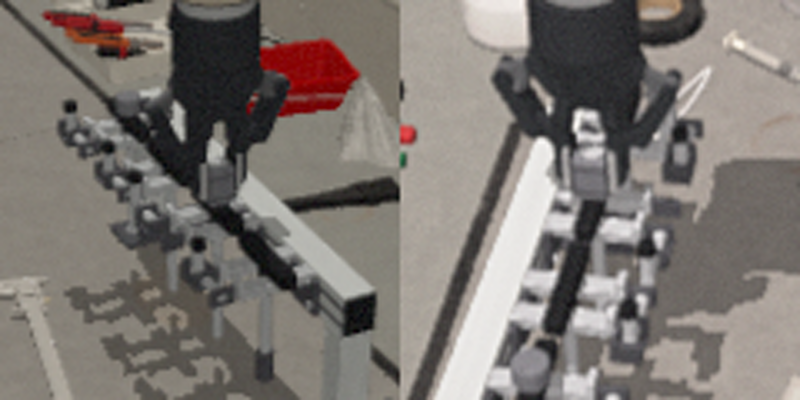

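The shaft is in the slot and contact came at the expected height (TCP 0.1825). I'll release, retreat and check.

Run:
```python
from h import *
gripper_to(.05); o=observe(); print(o['eef_pos'],o['ft_force'])
move_l(rk(0,0,.16),feed=.15)
gripper_to(0); movep(rk(-.045,.02,.18),DOWN)
im,d,K,T=snap('wrist','w4'); P=cloud(d,K,T); print(observe()['time_s'])
m=(P[...,2]>.168)&(P[...,2]<.19)&(im.max(-1)<60)&(P[...,0]>.60)&(P[...,0]<.65)&(P[...,1]>-.03)&(P[...,1]<.1); v,u=np.nonzero(m)
X=np.array([ray(a,b,K,T,.176)[:2] for a,b in zip(u,v)],np.float32); print('handle',cv2.minAreaRect(X),np.percentile(P[m][:,2],[5,50,95]),np.polyfit(P[m][:,1],P[m][:,2],1))
cv2.imwrite('pics/v6.png',cv2.resize(im[40:320,160:440,::-1],(560,560)))
```

```text
[0.62231503 0.03889635 0.18091331] [ 0.74300904  0.70510644 -0.62929675]
17.175
handle ((0.6217460632324219, 0.03430348262190819), (0.13062776625156403, 0.019176311790943146), 88.38236999511719) [0.17153091 0.17749329 0.17920246] [0.00538639 0.17681228]
```

View pics/v6.png

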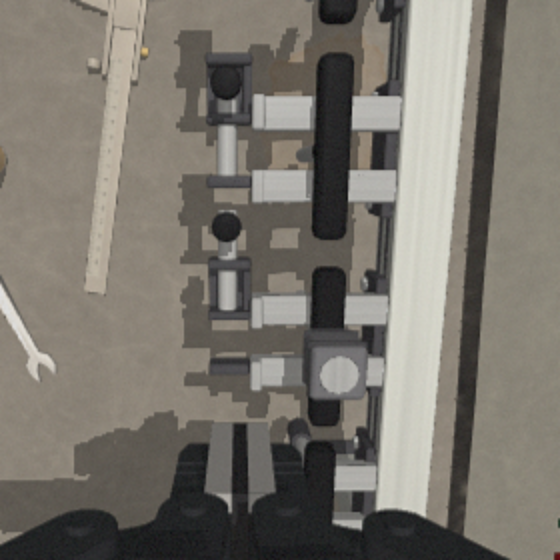

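The key hangs flat and centred: handle at (327,345), head at (338,370), shaft in the slot, with both neighbours undisturbed. The knob is at (226,227), fully back. Next I push the bolt home.

Run:
```python
from h import *
movep(rk(-.054,.096,.08),DOWN)
print(move_l(rk(-.054,.096,.012),feed=.1,max_force=10))
print(move_l(rk(-.054,.034,.012),feed=.05,max_force=10)); o=observe(); print('local y at stop',o['eef_pos'][1]-SY-.054*.026,o['ft_force'])
move_l(rk(-.054,.056,.012)); move_l(rk(-.054,.07,.18),feed=.25)
movep(rk(-.045,.02,.18),DOWN)
im,d,K,T=snap('wrist','w5'); P=cloud(d,K,T); print(observe()['time_s'])
m=(P[...,2]>.176)&(P[...,2]<.195)&(im.max(-1)<75)&(P[...,0]>.56)&(P[...,0]<.59)&(P[...,1]>.04)&(P[...,1]<.13);m[300:]=False
v,u=np.nonzero(m); print('knob',m.sum(),ray(u.mean(),v.mean(),K,T,.186),'home',rk(-.05,.028,.026))
cv2.imwrite('pics/v7.png',cv2.resize(im[40:320,160:440,::-1],(560,560)))
```

```text
False
True
local y at stop 0.04590174092105806 [0.48880055 4.08856503 3.01173493]
20.9667
knob 176 [0.57371846 0.06911426 0.186     ] home [np.float64(0.5742448170294271), np.float64(0.06809039007141048), 0.186]
```

View pics/v7.png

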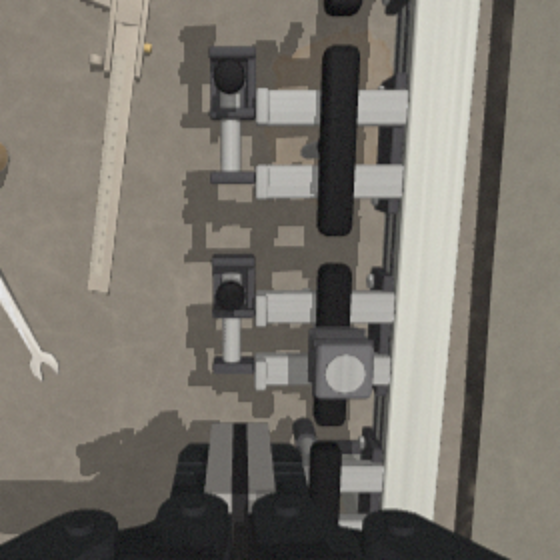

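The bolt's rod now spans the slot to the keeper at (233,365). The push stopped at 45.9 mm, against 46 mm expected for fully home. The key and its neighbours are in place, so I'm handing the job in.

```bash
python3 -c "
from plant import *
print(job_done(), observe()['time_s'])"
```

```text
the job is handed in; nothing more can be done
the job is handed in; nothing more can be done
```

The square-headed key hangs flat on the free hook with its shaft in the slot, the bolt is pushed fully home, the neighbouring tools look undisturbed, and the job was handed in at about 21 s of the 72 s allowed.

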